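Sort samples and check weights on the lab bench

TASK

Clear up the bench: lift the cover plate straight up off the sample carrier's two dowels, keeping it level, and lay it flat in the steel tray. Stand the wide jar in the carrier's wide bay and the slim bottle in its narrow bay, and stand both steel check weights in the cork-floored wooden tray. Everything ends upright and let go, and nothing may be tipped or dropped on the way.

Things in the scene. Friction and masses are not known exactly. Their poses are not given: they have to be found in the camera images.
- plate_grip (a point): Aluminium cover plate 84 (x) x 130 (y) x 6 mm, 210 g; black upright grip slab mid-way, 36 along x, 12 thick along y (pinch across this), 48 tall. Point: slab's middle, 30 above the plate's underside, z up. At first it lies on the carrier's rim, axes as the carrier's, its 9 mm holes (x +-30, y 0) on two 8 mm dowels: raise 15 or more to clear. It covers the narrow and most of the wide bay.
- bottle_mid (a point): Slim white sample bottle with screw cap, 38 mm diameter and straight for the lower 53 mm, narrowing to a 19 mm cap, 86 mm tall in all, 50 to 100 g, standing. The point is half-way up (43 mm above its foot), z along its axis, up.
- jar_mid (a point): Wide white jar with screw lid, 58 mm diameter and straight for the lower 40 mm, lid 56 mm diameter, 56 mm tall in all, 65 to 130 g, standing. The point is half-way up (28 mm above its foot), z along its axis, up.
- big_weight_mid (a point): Large stainless check weight (500 g): cylinder 38 mm diameter, 48 mm high, with a knob of 26 mm diameter on top, 66 mm tall in all, standing. The point is half-way up (33 mm above its foot), z up.
- small_weight_mid (a point): Small stainless check weight (200 g): cylinder 28 mm diameter, 37 mm high, with a knob of 19 mm diameter on top, 52 mm tall in all, standing. The point is half-way up (26 mm above its foot), z up.
- carrier: Sample carrier, fixed: grey open box 90 (x) x 162 (y) x 24 mm tall, floor 4 thick. Wide bay: centre x 0, y +36, inside 78 x 78. Narrow bay: centre x 0, y -47, inside 78 (x) x 56 (y). Between them a 16 thick divider at y -11 with two 8 mm dowels at x +-30, tops 38 above the underside. Origin: centre of the underside, on the bench (z = 0).
- weight_tray: Weight tray, fixed: shallow wooden tray with a cork floor and no divider, 100 (x) x 150 (y) mm outside, rim 7 mm wide and 10 mm high, floor 5 mm above the bench (inside 86 x 136 mm). Both weights stand side by side in it. Origin: centre of the underside.
- plate_tray: Plate tray, fixed: shallow bare steel tray, 124 (x) x 170 (y) mm outside, 114 x 160 inside, rim 12 high, floor 4 above the bench. The plate lies long way along y, either way round. Origin: centre of the underside. Other small things among the task's things are at most 24 mm tall; none in the work area is taller than the bottle.
Things that resemble listed ones, but are neither listed nor needed, are in the scene too. What is shaped like the part that bears jar_mid but green, purple or turquoise is not meant.

How it is judged:
At the end, for the whole second after the job is handed in: Plate flat in the steel tray (within 20 mm of centre), jar in the wide bay (15 mm) and bottle in the narrow bay (25 mm along x, 14 mm along y), both weights on the cork floor inside the wooden tray; upright within 0.08 rad, down on the floors within 4 mm, released and at rest (x of plate_grip in the frame of plate_tray between -0.02 and 0.02 m and y of plate_grip in the frame of plate_tray between -0.02 and 0.02 m and z of plate_grip in the frame of plate_tray between 0.03 and 0.038 m and angle between each of plate_grip, jar_mid, bottle_mid, big_weight_mid, small_weight_mid's own z axis and vertical below 0.08 rad and x of jar_mid in the frame of carrier between -0.015 and 0.015 m and y of jar_mid in the frame of carrier between 0.021 and 0.051 m and z of jar_mid in the frame of carrier between 0.028 and 0.036 m and x of bottle_mid in the frame of carrier between -0.025 and 0.025 m and y of bottle_mid in the frame of carrier between -0.061 and -0.033 m and z of bottle_mid in the frame of carrier between 0.043 and 0.051 m and x of big_weight_mid in the frame of weight_tray between -0.03 and 0.03 m and y of big_weight_mid in the frame of weight_tray between -0.055 and 0.055 m and z of big_weight_mid in the frame of weight_tray between 0.034 and 0.042 m and x of small_weight_mid in the frame of weight_tray between -0.034 and 0.034 m and y of small_weight_mid in the frame of weight_tray between -0.06 and 0.06 m and z of small_weight_mid in the frame of weight_tray between 0.027 and 0.035 m and linear speed of each of bottle, jar, big_weight, small_weight, plate below 0.02 m/s and angular speed of each of bottle, jar, big_weight, small_weight, plate below 0.2 rad/s); the robot touches nothing.
It fails at once if the cover plate is tilted by more than 0.3 rad (angle between plate_grip's own z axis and vertical above 0.3 rad).
It fails at once if a bottle, jar or weight is tipped by more than 0.6 rad (angle between any of bottle_mid, jar_mid, big_weight_mid, small_weight_mid's own z axis and vertical above 0.6 rad).
It fails at once if one of the five things is dropped (falls free faster than 0.7 m/s) ((linear speed of bottle above 0.7 m/s and contact force between the fingers and bottle below 0.05 N) or (linear speed of jar above 0.7 m/s and contact force between the fingers and jar below 0.05 N) or (linear speed of big_weight above 0.7 m/s and contact force between the fingers and big_weight below 0.05 N) or (linear speed of small_weight above 0.7 m/s and contact force between the fingers and small_weight below 0.05 N) or (linear speed of plate above 0.7 m/s and contact force between the fingers and plate below 0.05 N)).
It also fails if it takes over 131 s, if anything falls off the work surface, if the arm or the gripper's body presses on something with over 40 N, if the wrist force passes 120 N, or if a joint passes its speed limit or range.

ROBOT

A 6-joint arm with a two-finger parallel gripper is mounted at the origin on the work surface. World frame = base frame: x ahead of the robot, y to its left, z up, the work surface at z = 0. Lengths are in m, angles in rad, forces in N, time in s.
With the tool pointing down it reaches from about 0.25 to 0.8 m from the base axis. Payload 3.9 kg.
Tool frame: the origin (TCP) lies at the very end of the fingers, on their centre line; the grasp point (between the pads) lies grip_point_offset behind it (grip_point_offset is the distance from the TCP to the grasp point, in m); x points along the fingers, y is the direction in which the jaws open and shut, and the axes are right-handed (so a half turn about x gives the same grasp; the last joint's range is limited). The gripper opens to 85 mm and grips with 20 to 120 N. Pads are 22 mm wide; open, the fingers measure 114 mm over their backs; the gripper's body (76 mm by 85 mm) begins 54 mm behind the grasp point. The pads swing forward as they close: fully open they stand 13 mm farther back than shut.
Start: joints at [1.245, 0.26, -0.138, 1.173, 0, 1.571], TCP at [0.168, 0.497, 0.231] pointing down, gripper open.
Joint ranges: [-2.78, 2.78], [-0.83, 1.72], [-1.28, 1.37], [-1.9, 2.12], [-1.57, 1.48], [-3.14, 3.14]. Speed limits (rad/s): [2.57, 2.57, 3.14, 3.14, 3.14, 3.14].

INTERFACE

Orientations are given as a rotation vector (axis times angle).
In Python, from rig import observe, capture, hand_in, grip_point_offset gives the robot as it stands. The module is installed in compiled form; this text tells all that it offers.
- The arm moves only by the tool move_arm, never from a script. Its argument "steps" is a list of rows, each an object with "dp": the shift along the tool's x, y, z in cm, a list of three; "rotation": the turn, a rotation vector about the tool's x, y, z in rad, a list of three; "grip": the opening, from -1 (shut) to 1 (fully open). A call has 1 to 8 rows; each row shifts and turns the pose as measured when the row begins, along the tool's axes as they then stand; what a row does not reach is not made up. A row lasts 1/8 s, in which the tool goes at most 62.5 mm and 10.7 degrees, less where a joint would pass 70% of its speed; a pose out of reach is approached as far as the arm can. A call is refused whole if a number of a shift passes 6.25 or a number of a turn 0.188, either way. A call with a gripper value outside its range is refused whole. The fingers move at their own pace and stop on an object; "grip_force" is the grip in N (left out, the last holds). Time passes only in rows, so rows that do not move let the fingers close. It gives the time, the measured TCP pose, the force and the opening at its end, in the units of the state.
- observe(): the state, without advancing time (a new reading comes with each control period).
- capture(name): name is "scene" or "top" or "wrist"; returns a dict with "color" (480x640x3 uint8, blue, green, red), "range_z" (480x640 float32, m along the optical axis (not along the pixel's ray), 0 where there is no reading), "fx", "fy", "cx", "cy" (pixels), "rvec" (rotation vector, rad) and "tvec" (3), from world to camera coordinates, as OpenCV has them; the wrist camera has in their place "T_tool_cam" (4x4, takes a point from camera to tool coordinates, whose origin is the TCP and whose axes are the tool frame's). Camera axes: x right, y down, z forward; pixel columns grow to the right and rows downward; lengths in m; the calibration is good to about 2 mm. A picture is of the moment at which its call begins: read the wrist's pose just before it.
- hand_in(): hands the job in, once; it reports no verdict.
The state is a dict: "clock": time; "joint_pos": joint angles; "dq": joint speeds; "joint_torque": joint torques, N m; "tool_pos": TCP position; "ee_rot": TCP orientation; "force": force on the tool from outside, world axes, zero at the start; "moment": the same for the moment, N m; "finger_gap": opening from 0.0 (shut) to 1.0 (fully open).
Only numpy, scipy, OpenCV 4.12 (cv2) and the standard library are available. Lean on these libraries where they do the work, as an engineer would, in place of code of your own. Each camera call takes 0.05 s, during which the arm holds its last target. There are 200 camera calls.

## Working session

There is one attempt and no reset: what is moved stays moved. The work goes in short steps, Python scripts to look and compute and a tool call to move; the robot and the scene stay as the last step left them, time stands still between calls to the robot, and variables do not carry over. Pictures are saved under pics/ and viewed, about 12 in all and at most 16, crops included, and the job is handed in when it is done.

Besides the shell and the picture viewer there is one more tool, called after "Call:" as a command line: name --argument value ..., lists and objects as JSON in quotes. move_arm: Moves the arm, as the interface text tells. Its arguments: {"type":"object","properties":{"steps":{"type":"array"},"grip_force":{"type":"number"}},"required":["steps"]}

```bash
mkdir -p pics
cat > h.py <<'E'
import numpy as np,cv2,pickle
from rig import observe,capture,hand_in,grip_point_offset
R=lambda v:cv2.Rodrigues(np.array(v,float))[0]
def snap(n,f=None):
    s=observe();c=capture(n)
    if n=='wrist':
        T=np.eye(4);T[:3,:3]=R(s['ee_rot']);T[:3,3]=s['tool_pos'];c['T']=T@np.array(c['T_tool_cam'])
    else:
        T=np.eye(4);T[:3,:3]=R(c['rvec']);T[:3,3]=np.ravel(c['tvec']);c['T']=np.linalg.inv(T)
    if f: cv2.imwrite('pics/'+f+'.png',c['color'])
    pickle.dump(c,open((f or n)+'.pkl','wb'));return c
def load(f):return pickle.load(open(f+'.pkl','rb'))
def cloud(c):
    v,u=np.mgrid[:480,:640];z=c['range_z']
    P=np.stack([(u-c['cx'])/c['fx']*z,(v-c['cy'])/c['fy']*z,z],-1)
    return P@c['T'][:3,:3].T+c['T'][:3,3]
def at(c,u,v,h):
    d=c['T'][:3,:3]@np.array([(u-c['cx'])/c['fx'],(v-c['cy'])/c['fy'],1]);o=c['T'][:3,3]
    return o+d*(h-o[2])/d[2]
E
python3 - <<'E'
from h import *
print(observe(),grip_point_offset)
for n in('top','scene'):
    c=snap(n,n+'0');print(n,c['T'].round(3),c['fx'])
E
```

```text
{'clock': 0.0, 'joint_pos': array([ 1.24497981e+00,  2.60649701e-01, -1.39356315e-01,  1.17270469e+00,
        4.86023167e-06,  1.57083574e+00]), 'dq': array([ 4.56794310e-04, -2.23258707e-05,  4.97482859e-04,  1.55748404e-03,
       -7.12441004e-04, -7.19733437e-04]), 'joint_torque': array([-1.24637852e-03, -4.05673671e+01,  2.53924584e+01,  1.89205800e-02,
       -1.57318732e-05, -7.57424289e-06]), 'tool_pos': array([0.16782545, 0.4967397 , 0.23048772]), 'ee_rot': array([ 0.25424443,  1.55594241, -0.25722139]), 'force': array([ 0.03809493, -0.15363809, -0.77350717]), 'moment': array([ 0.01304963, -0.05628761,  0.05026463]), 'finger_gap': 0.9969000812873614} 0.0187
top [[ 0.016 -0.995  0.097  0.357]
 [-0.999 -0.019 -0.034  0.009]
 [ 0.036 -0.096 -0.995  1.004]
 [ 0.     0.     0.     1.   ]] 482.17090898919463
scene [[ 0.166  0.734 -0.659  0.956]
 [ 0.986 -0.131  0.103 -0.069]
 [-0.01  -0.667 -0.745  0.649]
 [ 0.     0.     0.     1.   ]] 476.0420051029878
```

View pics/top0.png

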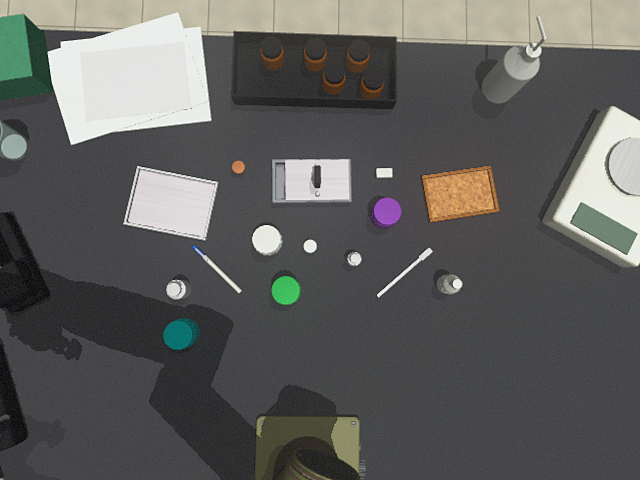

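View pics/scene0.png

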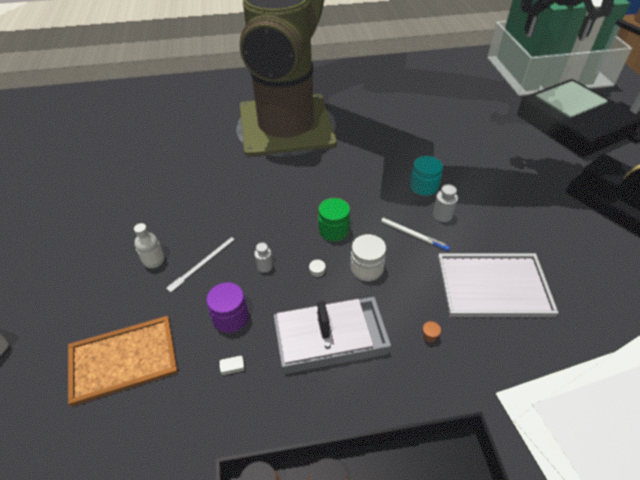

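Top view: steel tray (170,203), carrier with plate (312,181), cork tray (460,193), white jar (267,240). The jar look-alikes are green (286,291), purple (387,212) and teal (180,334). Bottle or weight candidates are (177,289), (354,258), (450,284), plus a cap at (310,246). I'll check heights and a close crop.

Run:
```python
from h import *
c=load('top0');P=cloud(c);s=load('scene0');Q=cloud(s)
cr=[cv2.resize(s['color'][v-40:v+40,u-40:u+40],(260,260),interpolation=2) for u,v in((148,247),(263,258),(445,205))]
cr2=[cv2.resize(c['color'][v-25:v+25,u-25:u+25],(260,260),interpolation=2) for u,v in((450,284),(354,258),(177,289))]
cv2.imwrite('pics/crop1.png',np.vstack([np.hstack(cr),np.hstack(cr2)]))
for u,v in((450,284),(354,258),(177,289),(267,240),(310,246),(384,173),(238,167)):
    w=P[v-25:v+25,u-25:u+25].reshape(-1,3);w=w[(w[:,2]>.01)&(w[:,2]<.2)]
    if not len(w): print(u,v,'none');continue
    zt=np.percentile(w[:,2],98);t=w[w[:,2]>zt-.006];print(u,v,'top',zt.round(4),t.mean(0).round(4),len(t),(np.ptp(t,0)[:2]).round(3))
    q=Q.reshape(-1,3);q=q[(q[:,2]>.01)&(np.hypot(*(q[:,:2]-t.mean(0)[:2]).T)<.04)]
    print('   scene zmax',np.percentile(q[:,2],99).round(4),[ (z,q[abs(q[:,2]-z)<.004][:,:2].mean(0).round(3),np.ptp(q[abs(q[:,2]-z)<.004][:,:2],0).round(3)) for z in(.02,.04)])
```

```text
450 284 top 0.0884 [ 0.3698 -0.2777  0.0864] 81 [0.017 0.019]
   scene zmax 0.0847 [(0.02, array([ 0.387, -0.278]), array([0.025, 0.035])), (0.04, array([ 0.386, -0.278]), array([0.025, 0.037]))]
354 258 top 0.0554 [ 0.4172 -0.0846  0.053 ] 70 [0.018 0.018]
   scene zmax 0.051 [(0.02, array([ 0.43 , -0.087]), array([0.017, 0.027])), (0.04, array([ 0.427, -0.088]), array([0.016, 0.021]))]
177 289 top 0.0699 [0.351  0.2638 0.0672] 140 [0.025 0.025]
   scene zmax 0.0646 [(0.02, array([0.366, 0.254]), array([0.022, 0.032])), (0.04, array([0.363, 0.254]), array([0.031, 0.036]))]
267 240 top 0.0601 [0.4518 0.0908 0.0571] 593 [0.054 0.053]
   scene zmax 0.0556 [(0.02, array([0.476, 0.08 ]), array([0.029, 0.055])), (0.04, array([0.474, 0.08 ]), array([0.038, 0.053]))]
310 246 top 0.0185 [0.4435 0.0046 0.0154] 126 [0.027 0.027]<stdin>:11: RuntimeWarning: Mean of empty slice.
  ret = um.true_divide(
Traceback (most recent call last):
ValueError: zero-size array to reduction operation maximum which has no identity
```

View pics/crop1.png

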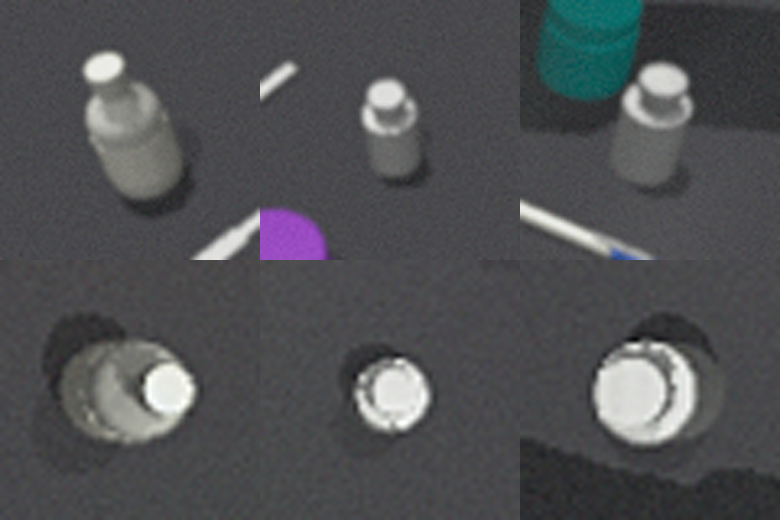

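The crop settles it. The bottle is (450,284), top 86 mm. The small weight is (354,258), 52 mm. The big weight is (177,289), 66 mm. The jar is the white one at (267,240). Next I'll fit the fixtures and the plate.

Run:
```python
from h import *
c=load('top0');P=cloud(c);s=observe()
print('tool axes\n',R(s['ee_rot']).round(3))
def rect(name,mask,win):
    u0,u1,v0,v1=win;m=np.zeros((480,640),bool);m[v0:v1,u0:u1]=mask[v0:v1,u0:u1]
    n,l,st,_=cv2.connectedComponentsWithStats(m.astype(np.uint8));k=1+np.argmax(st[1:,4])
    p=P[l==k];r=cv2.minAreaRect((p[:,:2]*1000).astype(np.float32));print(name,np.round(r[0],1),np.round(r[1],1),'ang',round(r[2],1),'z',np.percentile(p[:,2],[5,50,95]).round(4))
g=c['color'].astype(int)
sat=g.max(2)-g.min(2)
rect('tray',g.min(2)>110,(110,230,150,250))
rect('cork',sat>40,(410,510,155,230))
rect('carrier',(P[...,2]>.012),(260,365,150,212))
rect('plate',(g.min(2)>150),(284,365,150,212))
m=(P[...,2]>.055);rect('slab',m,(284,365,150,212))
print('rawz bench',np.median(P[340:380,300:340,2]),'near carrier',np.median(P[210:220,320:350,2]))
```

```text
tool axes
 [[-0.001  0.32   0.947]
 [-0.002  0.947 -0.32 ]
 [-1.    -0.002  0.   ]]
tray [491.  183.2] [414.6 145.7] ang 71.9 z [0.0022 0.0057 0.0139]
cork [ 505.3 -179. ] [128.8 460.4] ang 22.6 z [0.0025 0.0061 0.0119]
carrier [490.5   1.6] [266.  161.6] ang 1.2 z [0.023  0.0305 0.0424]
plate [490.9 -10.9] [266.  136.2] ang 1.4 z [0.0265 0.0308 0.0339]
slab [476.9  -3.3] [ 13.9 239.8] ang 87.5 z [0.065  0.0784 0.0809]
rawz bench 0.0010923747254165672 near carrier 0.0008451862741881699
```

```bash
cat >> h.py <<'E'
def rect(c,name,mask,win,h):
    u0,u1,v0,v1=win;m=np.zeros((480,640),np.uint8);m[v0:v1,u0:u1]=mask[v0:v1,u0:u1]
    m=cv2.morphologyEx(m,cv2.MORPH_OPEN,np.ones((3,3)))
    n,l,st,_=cv2.connectedComponentsWithStats(m);k=1+np.argmax(st[1:,4])
    v,u=np.nonzero(l==k);p=np.array([at(c,a,b,h)[:2] for a,b in zip(u,v)])*1000
    r=cv2.minAreaRect(p.astype(np.float32));print(name,np.round(r[0],1),np.round(r[1],1),'ang',round(r[2],1))
E
python3 - <<'E'
from h import *
c=load('top0');P=cloud(c);g=c['color'].astype(int);sat=g.max(2)-g.min(2);ok=c['range_z']>0
rect(c,'tray',g.min(2)>110,(110,230,150,250),.010)
rect(c,'cork',sat>40,(410,510,155,230),.009)
rect(c,'carrier',ok&(P[...,2]>.015)&(P[...,2]<.05),(260,365,150,212),.025)
rect(c,'plate',(g.min(2)>150),(284,365,150,212),.030)
rect(c,'slab',(g.max(2)<75),(305,330,155,200),.060)
w=P[150:212,284:365][ok[150:212,284:365]];w=w[(w[:,2]>.065)&(w[:,2]<.1)];print('slabtop',w.mean(0),np.ptp(w,0))
E
```

```text
tray [527.1 292.1] [172.  125.1] ang 79.8
cork [ 560.5 -312.4] [101.2 151.1] ang 10.0
carrier [577.2   3.3] [ 90.3 161.2] ang 1.4
plate [577.5  -9.7] [ 87.6 133.4] ang 1.4
slab [577.6  -8. ] [42.6 11.9] ang 1.0
slabtop [ 0.57720222 -0.00742733  0.07787224] [0.03604462 0.01257186 0.01652478]
```

```bash
cat >> h.py <<'E'
def plan(x,y,z,th=None):
    s=observe();M=R(s['ee_rot']);p=np.array(s['tool_pos']);t0=np.arctan2(M[1,1],M[0,1])
    t=t0 if th is None else np.radians(th)
    d=(t-t0+np.pi/2)%np.pi-np.pi/2
    t1=t0+d;W=np.array([[0,0,-1],[np.cos(t1),np.sin(t1),0],[np.sin(t1),-np.cos(t1),0]]).T
    q=cv2.Rodrigues(M.T@W)[0].ravel();dp=(W.T@(np.array([x,y,z])-p))*100
    print('clk',round(s['clock'],2),'tcp',p.round(4),'th',np.degrees(t0).round(1),'rot',q.round(3),'dp(after rot)',dp.round(2),'rows',np.ceil(np.linalg.norm(dp)/6),'q6',round(s['joint_pos'][5],2),'gap',round(s['finger_gap'],3),'F',np.round(s['force'],1))
E
python3 -c "
from h import *
plan(.577,-.008,.2,91.4)"
```

```text
clk 0.1 tcp [0.1678 0.4968 0.2306] th 71.3 rot [-0.35  -0.     0.002] dp(after rot) [  3.06 -51.47  39.67] rows 11.0 q6 1.57 gap 1.0 F [ 0.  -0.5 -0.3]
```

Call:
move_arm --steps '[{"dp": [0,0,0],"rotation": [-0.176,0,0],"grip": 1},{"dp": [0,0,0],"rotation": [-0.176,0,0],"grip": 1},{"dp": [0,-4.7,3.6],"rotation": [0,0,0],"grip": 1},{"dp": [0,-4.7,3.6],"rotation": [0,0,0],"grip": 1},{"dp": [0,-4.7,3.6],"rotation": [0,0,0],"grip": 1},{"dp": [0,-4.7,3.6],"rotation": [0,0,0],"grip": 1},{"dp": [0,-4.7,3.6],"rotation": [0,0,0],"grip": 1},{"dp": [0,-4.7,3.6],"rotation": [0,0,0],"grip": 1}]'

```text
clock: 1.1
tool_pos: [0.3986, 0.2185, 0.2278]
ee_rot: [-0.042, 1.573, 0.034]
force: [0.6, 0.9, -0.1]
finger_gap: 0.999
```

```bash
python3 -c "
from h import *
plan(.577,-.008,.2,91.4)"
```

```text
clk 1.1 tcp [0.3986 0.2185 0.2278] th 92.8 rot [ 0.024 -0.002  0.005] dp(after rot) [  2.78 -23.08  17.29] rows 5.0 q6 0.46 gap 0.999 F [ 0.6  0.9 -0.1]
```

Call:
move_arm --steps '[{"dp": [0,0,0],"rotation": [0.024,0,0],"grip": 1},{"dp": [0,-4.6,3.5],"rotation": [0,0,0],"grip": 1},{"dp": [0,-4.6,3.5],"rotation": [0,0,0],"grip": 1},{"dp": [0,-4.6,3.5],"rotation": [0,0,0],"grip": 1},{"dp": [0,-4.6,3.5],"rotation": [0,0,0],"grip": 1},{"dp": [2.0,-4.6,3.5],"rotation": [0,0,0],"grip": 1},{"dp": [0,0,0],"rotation": [0,0,0],"grip": 1}]'

```text
clock: 1.98
tool_pos: [0.583, -0.011, 0.205]
ee_rot: [-0.02, 1.576, 0.018]
force: [-0.0, -0.3, -0.6]
finger_gap: 1.002
```

```bash
python3 -c "
from h import *
plan(.577,-.008,.038,91.4)
c=snap('wrist','w1');print(c['T'].round(3))"
```

```text
clk 1.98 tcp [ 0.583 -0.011  0.205] th 91.4 rot [-0.    -0.005  0.001] dp(after rot) [16.7   0.31 -0.6 ] rows 3.0 q6 -0.04 gap 1.002 F [-0.  -0.3 -0.6]
[[-0.025  0.962  0.271  0.513]
 [ 1.     0.024  0.006 -0.012]
 [-0.001  0.271 -0.963  0.348]
 [ 0.     0.     0.     1.   ]]
```

View pics/w1.png

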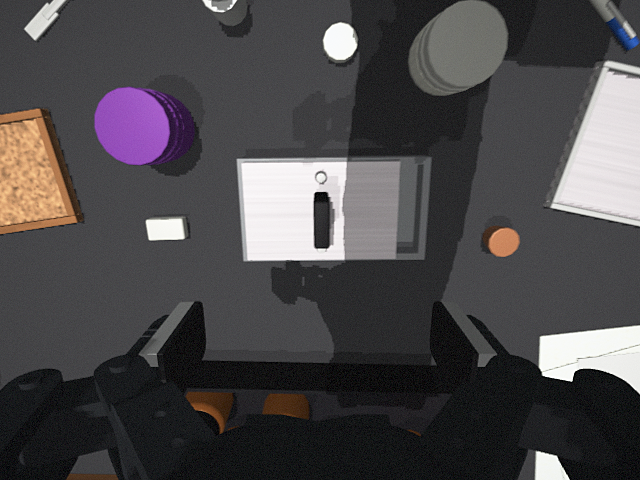

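Wrist view: plate at (320,210), slab centre (321,220), one dowel at (321,178). Now I'll check the slab position and yaw from the wrist camera.

Run:
```python
from h import *
c=load('w1');P=cloud(c);ok=c['range_z']>0
w=P[150:270,240:430][ok[150:270,240:430]];w=w[(w[:,2]>.074)&(w[:,2]<.084)];print('slab',np.median(w,0).round(4),w.min(0).round(3),w.max(0).round(3))
rect(c,'carrier',ok&(P[...,2]>.017)&(P[...,2]<.04),(225,440,145,270),.026)
w=P[10:90,415:510][ok[10:90,415:510]];w=w[w[:,2]>.05];print('jar',(w.min(0)+w.max(0))/2,np.ptp(w,0))
plan(.577,-.008,.038,91.4)
```

```text
slab [ 0.5779 -0.0085  0.0778] [ 0.561 -0.014  0.074] [ 0.596 -0.003  0.08 ]
carrier [578.1   2.5] [ 89.9 161. ] ang 2.0
jar [0.45500179 0.08974793 0.05426077] [0.04982012 0.05595185 0.00849518]
clk 2.02 tcp [ 0.5823 -0.0094  0.2061] th 91.5 rot [ 0.001 -0.005  0.   ] dp(after rot) [16.81  0.16 -0.52] rows 3.0 q6 -0.04 gap 1.0 F [ 0.8 -0.2  0.1]
```

Call:
move_arm --steps '[{"dp": [5.5,0.1,-0.4],"rotation": [0,-0.005,0],"grip": 1},{"dp": [5.5,0,0],"rotation": [0,0,0],"grip": 1},{"dp": [3.5,0,0],"rotation": [0,0,0],"grip": 1},{"dp": [0,0,0],"rotation": [0,0,0],"grip": 1}]' --grip_force 50

```text
clock: 2.52
tool_pos: [0.5762, -0.0003, 0.0607]
ee_rot: [-0.024, 1.568, 0.029]
force: [-0.7, -0.1, 0.4]
finger_gap: 0.997
```

```bash
python3 -c "
from h import *
plan(.578,-.0083,.038,91.5)"
```

```text
clk 2.52 tcp [ 5.762e-01 -3.000e-04  6.070e-02] th 91.9 rot [ 0.008  0.002 -0.003] dp(after rot) [ 2.27 -0.81  0.16] rows 1.0 q6 -0.04 gap 0.997 F [-0.7 -0.1  0.4]
```

Call:
move_arm --steps '[{"dp": [0,-0.8,0.15],"rotation": [0,0,0],"grip": 1},{"dp": [2.2,0,0],"rotation": [0,0,0],"grip": 1},{"dp": [0,0,0],"rotation": [0,0,0],"grip": 1}]'

```text
clock: 2.9
tool_pos: [0.5818, -0.0066, 0.0447]
ee_rot: [-0.027, 1.559, 0.031]
force: [0.2, -0.2, -0.1]
finger_gap: 1.001
```

```bash
python3 -c "
from h import *
plan(.578,-.0083,.038,91.5)"
```

```text
clk 2.9 tcp [ 0.5818 -0.0066  0.0447] th 92.1 rot [ 0.011  0.011 -0.002] dp(after rot) [ 0.67 -0.17 -0.38] rows 1.0 q6 -0.05 gap 1.001 F [ 0.2 -0.2 -0.1]
```

Call:
move_arm --steps '[{"dp": [0.5,-0.1,-0.3],"rotation": [0.01,0.01,0],"grip": 1},{"dp": [0,0,0],"rotation": [0,0,0],"grip": 1},{"dp": [0,0,0],"rotation": [0,0,0],"grip": 1}]'

```text
clock: 3.28
tool_pos: [0.5819, -0.008, 0.0437]
ee_rot: [-0.019, 1.563, 0.022]
force: [-0.0, -0.8, 1.5]
finger_gap: 1.001
```

```bash
python3 -c "
from h import *
plan(.578,-.0083,.038,91.5)"
```

```text
clk 3.27 tcp [ 0.5819 -0.008   0.0437] th 91.5 rot [ 0.     0.008 -0.002] dp(after rot) [ 0.57 -0.02 -0.39] rows 1.0 q6 -0.04 gap 1.001 F [-0.  -0.8  1.5]
```

Call:
move_arm --steps '[{"dp": [0.4,0,-0.3],"rotation": [0,0.008,0],"grip": 1},{"dp": [0,0,0],"rotation": [0,0,0],"grip": -1},{"dp": [0,0,0],"rotation": [0,0,0],"grip": -1},{"dp": [0,0,0],"rotation": [0,0,0],"grip": -1},{"dp": [0,0,0],"rotation": [0,0,0],"grip": -1},{"dp": [0,0,0],"rotation": [0,0,0],"grip": -1},{"dp": [0,0,0],"rotation": [0,0,0],"grip": -1}]'

```text
clock: 4.15
tool_pos: [0.5788, -0.0086, 0.0397]
ee_rot: [-0.02, 1.571, 0.021]
force: [-0.5, 0.2, -0.4]
finger_gap: 0.131
```

```bash
python3 -c "
from h import *
plan(.578,-.0083,.1,91.5)"
```

```text
clk 4.15 tcp [ 0.5788 -0.0086  0.0397] th 91.5 rot [ 0.    -0.001 -0.001] dp(after rot) [-6.03  0.03 -0.08] rows 2.0 q6 -0.04 gap 0.131 F [-0.5  0.2 -0.4]
```

Call:
move_arm --steps '[{"dp": [-1.0,0,0],"rotation": [0,0,0],"grip": -1},{"dp": [-1.5,0,0],"rotation": [0,0,0],"grip": -1},{"dp": [-2,0,0],"rotation": [0,0,0],"grip": -1},{"dp": [-3,0,0],"rotation": [0,0,0],"grip": -1},{"dp": [-3,0,0],"rotation": [0,0,0],"grip": -1},{"dp": [0,0,0],"rotation": [0,0,0],"grip": -1}]'

```text
clock: 4.9
tool_pos: [0.5777, -0.0074, 0.1509]
ee_rot: [-0.017, 1.573, 0.024]
force: [0.6, 1.0, -3.0]
finger_gap: 0.134
```

```bash
python3 -c "
from h import *
plan(.527,.292,.14,79.8)"
```

```text
clk 4.9 tcp [ 0.5777 -0.0074  0.1509] th 91.5 rot [ 0.204 -0.003 -0.004] dp(after rot) [  1.09  28.57 -10.29] rows 6.0 q6 -0.04 gap 0.134 F [ 0.6  1.  -3. ]
```

Call:
move_arm --steps '[{"dp": [0,0,0],"rotation": [0.07,0,0],"grip": -1},{"dp": [0,0,0],"rotation": [0.134,0,0],"grip": -1},{"dp": [0,4.0,-1.4],"rotation": [0,0,0],"grip": -1},{"dp": [0,5,-1.8],"rotation": [0,0,0],"grip": -1},{"dp": [0,5,-1.8],"rotation": [0,0,0],"grip": -1},{"dp": [0,5,-1.8],"rotation": [0,0,0],"grip": -1},{"dp": [0,5,-1.8],"rotation": [0,0,0],"grip": -1},{"dp": [0,3,-1.1],"rotation": [0,0,0],"grip": -1}]'

```text
clock: 5.9
tool_pos: [0.5253, 0.2812, 0.1452]
ee_rot: [0.152, 1.581, -0.149]
force: [1.4, -0.2, -2.5]
finger_gap: 0.135
```

```bash
python3 -c "
from h import *
plan(.527,.292,.05,79.8)"
```

```text
clk 5.9 tcp [0.5253 0.2812 0.1452] th 79.1 rot [-0.013 -0.016 -0.001] dp(after rot) [ 9.52  1.09 -0.02] rows 2.0 q6 0.68 gap 0.135 F [ 1.4 -0.2 -2.5]
```

Call:
move_arm --steps '[{"dp": [0,1.0,0],"rotation": [-0.012,-0.015,0],"grip": -1},{"dp": [4,0,0],"rotation": [0,0,0],"grip": -1},{"dp": [4,0,0],"rotation": [0,0,0],"grip": -1},{"dp": [1.5,0,0],"rotation": [0,0,0],"grip": -1},{"dp": [0,0,0],"rotation": [0,0,0],"grip": -1}]'

```text
clock: 6.52
tool_pos: [0.5253, 0.2914, 0.0458]
ee_rot: [0.136, 1.568, -0.139]
force: [0.3, 0.7, -0.9]
finger_gap: 0.13
```

```bash
python3 -c "
from h import *
plan(.527,.292,.0205,79.8)
c=snap('wrist','w2')"
```

```text
clk 6.53 tcp [0.5253 0.2914 0.0458] th 80.0 rot [ 0.003 -0.002  0.002] dp(after rot) [2.53 0.09 0.16] rows 1.0 q6 0.68 gap 0.13 F [ 0.3  0.7 -0.9]
```

View pics/w2.png

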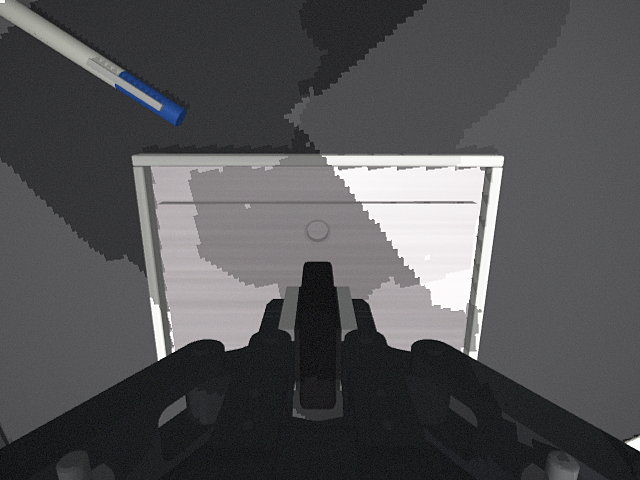

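The plate hangs level inside the tray walls: its edge is at row 202 and the rim at row 160. Lowering it now.

Call:
move_arm --steps '[{"dp": [1.2,0,0.1],"rotation": [0,0,0],"grip": -1},{"dp": [0.8,0,0],"rotation": [0,0,0],"grip": -1},{"dp": [0.4,0,0],"rotation": [0,0,0],"grip": -1},{"dp": [0,0,0],"rotation": [0,0,0],"grip": -1}]'

```text
clock: 7.08
tool_pos: [0.5296, 0.2923, 0.0244]
ee_rot: [0.139, 1.562, -0.136]
force: [-0.6, -0.1, -3.2]
finger_gap: 0.134
```

```bash
python3 -c "
from h import *
plan(.527,.292,.0205,79.8)"
```

```text
clk 7.08 tcp [0.5296 0.2923 0.0244] th 79.9 rot [ 0.002  0.004 -0.002] dp(after rot) [ 0.39 -0.08 -0.25] rows 1.0 q6 0.68 gap 0.134 F [-0.6 -0.1 -3.2]
```

Call:
move_arm --steps '[{"dp": [0.3,0,0],"rotation": [0,0,0],"grip": -1},{"dp": [0.2,0,0],"rotation": [0,0,0],"grip": -1},{"dp": [0,0,0],"rotation": [0,0,0],"grip": -1}]'

```text
clock: 7.45
tool_pos: [0.5301, 0.2927, 0.02]
ee_rot: [0.14, 1.561, -0.136]
force: [-0.4, -0.4, -0.6]
finger_gap: 0.134
```

Call:
move_arm --steps '[{"dp": [0.2,0,0],"rotation": [0,0,0],"grip": -1},{"dp": [0,0,0],"rotation": [0,0,0],"grip": -1}]'

```text
clock: 7.7
tool_pos: [0.5305, 0.2928, 0.0202]
ee_rot: [0.14, 1.559, -0.135]
force: [-0.6, -0.2, -2.2]
finger_gap: 0.135
```

Call:
move_arm --steps '[{"dp": [0.4,0,0],"rotation": [0,0,0],"grip": -1},{"dp": [0.3,0,0],"rotation": [0,0,0],"grip": -1}]'

```text
clock: 7.95
tool_pos: [0.5311, 0.293, 0.0196]
ee_rot: [0.142, 1.557, -0.134]
force: [-6.5, -3.2, 19.9]
finger_gap: 0.14
```

Contact. Releasing: the jaws open, then I lift clear.

Call:
move_arm --steps '[{"dp": [-0.1,0,0],"rotation": [0,0,0],"grip": 1},{"dp": [0,0,0],"rotation": [0,0,0],"grip": 1},{"dp": [0,0,0],"rotation": [0,0,0],"grip": 1},{"dp": [0,0,0],"rotation": [0,0,0],"grip": 1},{"dp": [-3,0,0],"rotation": [0,0,0],"grip": 1},{"dp": [-6,0,0],"rotation": [0,0,0],"grip": 1},{"dp": [-6,0,0],"rotation": [0,0,0],"grip": 1},{"dp": [-4,0,0],"rotation": [0,0,0],"grip": 1}]'

```text
clock: 8.95
tool_pos: [0.527, 0.2912, 0.2096]
ee_rot: [0.137, 1.565, -0.138]
force: [0.8, 0.3, 0.3]
finger_gap: 0.998
```

```bash
python3 -c "
from h import *
c=snap('top','top1');P=cloud(c);g=c['color'].astype(int)
w=P[140:250,110:230][c['range_z'][140:250,110:230]>0];w=w[(w[:,2]>.05)&(w[:,2]<.065)];print('slab',np.median(w,0) if len(w) else 0)
plan(.453,.090,.2,91.4)
plan(.453,.090,.2,0)"
```

```text
slab [0.52802655 0.29310878 0.05884339]
clk 9.0 tcp [0.5292 0.2924 0.215 ] th 79.9 rot [-0.2    0.008 -0.004] dp(after rot) [  1.5  -20.05  -8.11] rows 4.0 q6 0.68 gap 1.005 F [2.1 0.5 3.1]
clk 9.0 tcp [0.5292 0.2924 0.215 ] th 79.9 rot [ 1.395  0.003 -0.009] dp(after rot) [ 1.5  -7.62 20.24] rows 4.0 q6 0.68 gap 1.005 F [2.1 0.5 3.1]
```

View pics/top1.png

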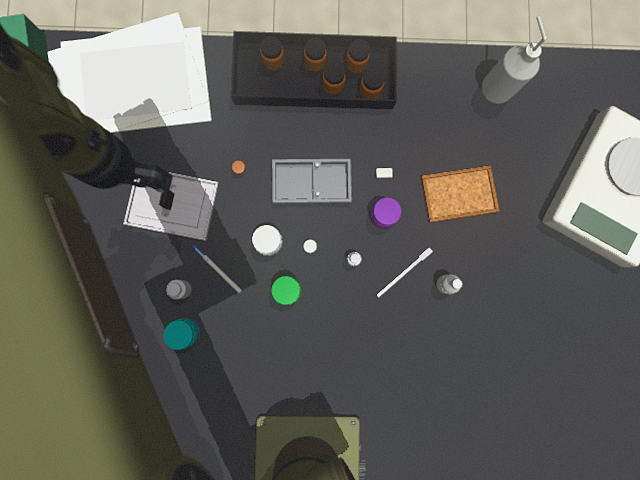

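Plate is in the tray, with the slab top at (0.528, 0.293, 0.059), and the bays are free. Jar next, at (267,240).

Call:
move_arm --steps '[{"dp": [0,0,0],"rotation": [-0.1,0,0],"grip": 1},{"dp": [0,0,0],"rotation": [-0.1,0,0],"grip": 1},{"dp": [0.4,-5.0,-2.0],"rotation": [0,0,0],"grip": 1},{"dp": [0.4,-5.0,-2.0],"rotation": [0,0,0],"grip": 1},{"dp": [0.4,-5.0,-2.0],"rotation": [0,0,0],"grip": 1},{"dp": [0.4,-5.0,-2.0],"rotation": [0,0,0],"grip": 1},{"dp": [0,0,0],"rotation": [0,0,0],"grip": 1}]'

```text
clock: 9.88
tool_pos: [0.4551, 0.0863, 0.1949]
ee_rot: [-0.023, 1.559, 0.029]
force: [0.9, -0.5, -0.2]
finger_gap: 0.997
```

```bash
cat >> h.py <<'E'
def tops(c,zlo,zhi,x,y,r=.06):
    P=cloud(c)[c['range_z']>0];w=P[(P[:,2]>zlo)&(P[:,2]<zhi)&(np.hypot(P[:,0]-x,P[:,1]-y)<r)]
    print('mid',((np.percentile(w,1,0)+np.percentile(w,99,0))/2).round(4),'ext',np.ptp(w,0).round(3),len(w)) if len(w) else print('none')
E
python3 -c "
from h import *
c=snap('wrist');tops(c,.05,.065,.453,.09)
plan(.453,.090,.1,91.4)"
```

```text
mid [0.4515 0.0901 0.0554] ext [0.055 0.055 0.008] 4096
clk 9.93 tcp [0.4566 0.0877 0.1953] th 92.0 rot [ 0.01   0.013 -0.005] dp(after rot) [ 9.53  0.23 -0.35] rows 2.0 q6 0.15 gap 1.001 F [0.4 0.8 0.7]
```

Call:
move_arm --steps '[{"dp": [0,0.2,-0.5],"rotation": [0.01,0.013,0],"grip": 1},{"dp": [5,0,0],"rotation": [0,0,0],"grip": 1},{"dp": [4,0,0],"rotation": [0,0,0],"grip": 1},{"dp": [0,0,0],"rotation": [0,0,0],"grip": 1}]'

```text
clock: 10.42
tool_pos: [0.4556, 0.0951, 0.1044]
ee_rot: [-0.017, 1.567, 0.029]
force: [-0.4, 0.2, -0.2]
finger_gap: 0.997
```

```bash
python3 -c "
from h import *
plan(.4515,.090,.02,91.4)"
```

```text
clk 10.43 tcp [0.4556 0.0951 0.1044] th 91.7 rot [ 0.004  0.004 -0.008] dp(after rot) [ 8.44 -0.5  -0.42] rows 2.0 q6 0.17 gap 0.997 F [-0.4  0.2 -0.2]
```

Call:
move_arm --steps '[{"dp": [0,-0.5,-0.5],"rotation": [0,0,-0.008],"grip": 1},{"dp": [3,0,0],"rotation": [0,0,0],"grip": 1},{"dp": [3,0,0],"rotation": [0,0,0],"grip": 1},{"dp": [2,0,0],"rotation": [0,0,0],"grip": 1},{"dp": [0,0,0],"rotation": [0,0,0],"grip": 1}]'

```text
clock: 11.05
tool_pos: [0.4588, 0.0929, 0.0306]
ee_rot: [-0.025, 1.553, 0.026]
force: [-0.0, 0.3, 0.9]
finger_gap: 1.002
```

```bash
python3 -c "
from h import *
plan(.4515,.090,.02,91.4)"
```

```text
clk 11.05 tcp [0.4588 0.0929 0.0306] th 91.8 rot [ 0.008  0.018 -0.001] dp(after rot) [ 1.06 -0.28 -0.73] rows 1.0 q6 0.17 gap 1.002 F [-0.   0.3  0.9]
```

Call:
move_arm --steps '[{"dp": [0.5,-0.3,-0.7],"rotation": [0.008,0.018,0],"grip": 1},{"dp": [0.6,0,-0.2],"rotation": [0,0,0],"grip": 1},{"dp": [0,0,0],"rotation": [0,0,0],"grip": 1}]'

```text
clock: 11.42
tool_pos: [0.4522, 0.0901, 0.0222]
ee_rot: [-0.018, 1.566, 0.02]
force: [-0.1, 0.4, 0.6]
finger_gap: 0.999
```

```bash
python3 -c "
from h import *
plan(.4515,.090,.02,91.4)"
```

```text
clk 11.43 tcp [0.4522 0.0901 0.0222] th 91.4 rot [-0.001  0.004 -0.001] dp(after rot) [ 0.22 -0.01 -0.07] rows 1.0 q6 0.17 gap 0.999 F [-0.1  0.4  0.6]
```

Good. Close, then lift.

Call:
move_arm --steps '[{"dp": [0.2,0,0],"rotation": [0,0.004,0],"grip": -1},{"dp": [0,0,0],"rotation": [0,0,0],"grip": -1},{"dp": [0,0,0],"rotation": [0,0,0],"grip": -1},{"dp": [0,0,0],"rotation": [0,0,0],"grip": -1},{"dp": [0,0,0],"rotation": [0,0,0],"grip": -1}]' --grip_force 40

```text
clock: 12.05
tool_pos: [0.4528, 0.0902, 0.021]
ee_rot: [-0.017, 1.569, 0.02]
force: [-0.1, 0.5, 1.2]
finger_gap: 0.662
```

```bash
python3 -c "
from h import *
plan(.4515,.090,.12,91.4)"
```

```text
clk 12.05 tcp [0.4528 0.0902 0.021 ] th 91.4 rot [-0.001  0.001 -0.002] dp(after rot) [-9.9  -0.01 -0.13] rows 2.0 q6 0.17 gap 0.662 F [-0.1  0.5  1.2]
```

Call:
move_arm --steps '[{"dp": [-2,0,0],"rotation": [0,0,0],"grip": -1},{"dp": [-4,0,0],"rotation": [0,0,0],"grip": -1},{"dp": [-4,0,0],"rotation": [0,0,0],"grip": -1},{"dp": [0,-1.7,4.2],"rotation": [0,0,0],"grip": -1},{"dp": [0,-1.7,4.2],"rotation": [0,0,0],"grip": -1},{"dp": [0,-1.7,4.2],"rotation": [0,0,0],"grip": -1},{"dp": [0,0,0],"rotation": [0,0,0],"grip": -1}]'

```text
clock: 12.92
tool_pos: [0.5815, 0.0408, 0.1222]
ee_rot: [-0.019, 1.572, 0.021]
force: [0.5, 0.3, -0.9]
finger_gap: 0.661
```

```bash
python3 -c "
from h import *
plan(.5768,.0389,.026,91.5)"
```

```text
clk 12.93 tcp [0.5815 0.0408 0.1222] th 91.5 rot [-0.001 -0.002 -0.001] dp(after rot) [ 9.62 -0.18 -0.48] rows 2.0 q6 0.04 gap 0.661 F [ 0.5  0.3 -0.9]
```

Call:
move_arm --steps '[{"dp": [0,-0.2,-0.5],"rotation": [0,0,0],"grip": -1},{"dp": [3.5,0,0],"rotation": [0,0,0],"grip": -1},{"dp": [3,0,0],"rotation": [0,0,0],"grip": -1},{"dp": [0,0,0],"rotation": [0,0,0],"grip": -1}]'

```text
clock: 13.42
tool_pos: [0.5701, 0.0394, 0.0554]
ee_rot: [-0.02, 1.578, 0.022]
force: [-0.4, -0.2, -1.1]
finger_gap: 0.657
```

```bash
python3 -c "
from h import *
plan(.5768,.0389,.026,91.5)"
```

```text
clk 13.43 tcp [0.5701 0.0394 0.0554] th 91.5 rot [ 0.001 -0.007 -0.001] dp(after rot) [ 2.94 -0.06  0.67] rows 1.0 q6 0.04 gap 0.657 F [-0.4 -0.2 -1.1]
```

Call:
move_arm --steps '[{"dp": [0,0,0.7],"rotation": [0,-0.007,0],"grip": -1},{"dp": [1.0,0,0],"rotation": [0,0,0],"grip": -1},{"dp": [1.0,0,0],"rotation": [0,0,0],"grip": -1},{"dp": [0.5,0,0],"rotation": [0,0,0],"grip": -1},{"dp": [0,0,0],"rotation": [0,0,0],"grip": -1}]'

```text
clock: 14.05
tool_pos: [0.5786, 0.0402, 0.0322]
ee_rot: [-0.021, 1.566, 0.023]
force: [-0.1, -0.2, -1.0]
finger_gap: 0.663
```

```bash
python3 -c "
from h import *
plan(.5768,.0389,.026,91.5)"
```

```text
clk 14.05 tcp [0.5786 0.0402 0.0322] th 91.6 rot [ 0.002  0.005 -0.002] dp(after rot) [ 0.62 -0.13 -0.18] rows 1.0 q6 0.04 gap 0.663 F [-0.1 -0.2 -1. ]
```

Call:
move_arm --steps '[{"dp": [0.4,-0.1,-0.1],"rotation": [0,0.005,0],"grip": -1},{"dp": [0.3,0,0],"rotation": [0,0,0],"grip": -1},{"dp": [0.2,0,0],"rotation": [0,0,0],"grip": -1},{"dp": [0,0,0],"rotation": [0,0,0],"grip": -1}]'

```text
clock: 14.55
tool_pos: [0.5784, 0.0391, 0.0255]
ee_rot: [-0.02, 1.569, 0.023]
force: [0.3, 0.4, -1.6]
finger_gap: 0.658
```

Call:
move_arm --steps '[{"dp": [0.3,0,0],"rotation": [0,0,0],"grip": -1},{"dp": [0.3,0,0],"rotation": [0,0,0],"grip": -1}]'

```text
clock: 14.8
tool_pos: [0.5788, 0.0391, 0.0248]
ee_rot: [-0.02, 1.567, 0.023]
force: [-9.0, 0.2, 25.7]
finger_gap: 0.655
```

Call:
move_arm --steps '[{"dp": [-0.1,0,0],"rotation": [0,0,0],"grip": 1},{"dp": [0,0,0],"rotation": [0,0,0],"grip": 1},{"dp": [0,0,0],"rotation": [0,0,0],"grip": 1},{"dp": [-2,0,0],"rotation": [0,0,0],"grip": 1},{"dp": [-5,0,0],"rotation": [0,0,0],"grip": 1},{"dp": [-5,0,0],"rotation": [0,0,0],"grip": 1},{"dp": [-5,0,0],"rotation": [0,0,0],"grip": 1},{"dp": [0,0,0],"rotation": [0,0,0],"grip": 1}]'

```text
clock: 15.8
tool_pos: [0.5778, 0.0388, 0.1974]
ee_rot: [-0.02, 1.571, 0.023]
force: [0.3, -0.0, -0.6]
finger_gap: 1.001
```

```bash
python3 -c "
from h import *
c=snap('wrist','w3');tops(c,.052,.07,.577,.039)
plan(.37,-.278,.2,1.5)"
```

```text
mid [0.5777 0.0398 0.0587] ext [0.055 0.055 0.01 ] 4104
clk 15.85 tcp [0.5763 0.0387 0.195 ] th 91.6 rot [-1.569 -0.002 -0.005] dp(after rot) [ -0.5   21.45 -31.11] rows 7.0 q6 0.04 gap 0.996 F [ 0.3  0.  -0.8]
```

Call:
move_arm --steps '[{"dp": [0,0,0],"rotation": [0.186,0,0],"grip": 1},{"dp": [0,0,0],"rotation": [0.186,0,0],"grip": 1},{"dp": [0,0,0],"rotation": [0.186,0,0],"grip": 1},{"dp": [0,0,0],"rotation": [0.186,0,0],"grip": 1},{"dp": [0,0,0],"rotation": [0.186,0,0],"grip": 1},{"dp": [0,0,0],"rotation": [0.186,0,0],"grip": 1},{"dp": [0,0,0],"rotation": [0.186,0,0],"grip": 1},{"dp": [0,0,0],"rotation": [0.186,0,0],"grip": 1}]'

```text
clock: 16.85
tool_pos: [0.5667, 0.038, 0.1772]
ee_rot: [1.124, 1.277, -1.163]
force: [0.1, 0.1, -0.4]
finger_gap: 0.997
```

```bash
python3 -c "
from h import *
plan(.37,-.278,.2,1.5)"
```

```text
clk 16.85 tcp [0.5667 0.038  0.1772] th 5.4 rot [ 0.068 -0.001  0.033] dp(after rot) [ -2.28 -20.49  31.08] rows 7.0 q6 1.54 gap 0.997 F [ 0.1  0.1 -0.4]
```

Call:
move_arm --steps '[{"dp": [-2.3,0,0],"rotation": [0.068,0,0.033],"grip": 1},{"dp": [0,-3.0,4.5],"rotation": [0,0,0],"grip": 1},{"dp": [0,-3.0,4.5],"rotation": [0,0,0],"grip": 1},{"dp": [0,-3.0,4.5],"rotation": [0,0,0],"grip": 1},{"dp": [0,-3.0,4.5],"rotation": [0,0,0],"grip": 1},{"dp": [0,-3.0,4.5],"rotation": [0,0,0],"grip": 1},{"dp": [0,-3.0,4.5],"rotation": [0,0,0],"grip": 1},{"dp": [0,0,0],"rotation": [0,0,0],"grip": 1}]'

```text
clock: 17.85
tool_pos: [0.3815, -0.2412, 0.185]
ee_rot: [1.184, 1.245, -1.206]
force: [0.4, -0.4, 0.2]
finger_gap: 0.999
```

```bash
python3 -c "
from h import *
c=snap('wrist','w4');tops(c,.08,.095,.37,-.278)
plan(.37,-.278,.2,1.5)"
```

```text
mid [ 0.3703 -0.2791  0.0839] ext [0.018 0.018 0.008] 597
clk 17.9 tcp [ 0.3822 -0.24    0.1849] th 1.6 rot [ 0.001 -0.008  0.025] dp(after rot) [-1.51 -1.32  3.77] rows 1.0 q6 0.99 gap 1.0 F [-0.1 -0.1  0.3]
```

Call:
move_arm --steps '[{"dp": [0,-1.3,3.9],"rotation": [0,-0.008,0.025],"grip": 1},{"dp": [0,0,0],"rotation": [0,0,0],"grip": 1}]'

```text
clock: 18.15
tool_pos: [0.3706, -0.2778, 0.1826]
ee_rot: [1.189, 1.227, -1.186]
force: [-0.2, 0.6, 0.1]
finger_gap: 1.002
```

```bash
python3 -c "
from h import *
plan(.3703,-.279,.024,1.5)"
```

```text
clk 18.15 tcp [ 0.3706 -0.2778  0.1826] th 1.7 rot [ 0.004 -0.004  0.001] dp(after rot) [15.86 -0.03  0.12] rows 3.0 q6 0.9 gap 1.002 F [-0.2  0.6  0.1]
```

Call:
move_arm --steps '[{"dp": [4,0,0.1],"rotation": [0,0,0],"grip": 1},{"dp": [4,0,0],"rotation": [0,0,0],"grip": 1},{"dp": [2,0,0],"rotation": [0,0,0],"grip": 1},{"dp": [0,0,0],"rotation": [0,0,0],"grip": 1}]'

```text
clock: 18.65
tool_pos: [0.3731, -0.272, 0.0778]
ee_rot: [1.186, 1.236, -1.179]
force: [-0.9, 0.5, 0.3]
finger_gap: 1.0
```

```bash
python3 -c "
from h import *
plan(.3703,-.279,.018,1.5)"
```

```text
clk 18.65 tcp [ 0.3731 -0.272   0.0778] th 2.2 rot [ 0.012 -0.009  0.003] dp(after rot) [ 5.98 -0.3   0.69] rows 2.0 q6 0.9 gap 1.0 F [-0.9  0.5  0.3]
```

Call:
move_arm --steps '[{"dp": [2,-0.3,0.7],"rotation": [0.01,-0.009,0],"grip": 1},{"dp": [2.5,0,0.1],"rotation": [0,0,0],"grip": 1},{"dp": [1.3,0,0],"rotation": [0,0,0],"grip": 1},{"dp": [0,0,0],"rotation": [0,0,0],"grip": 1}]'

```text
clock: 19.15
tool_pos: [0.3745, -0.2779, 0.0206]
ee_rot: [1.184, 1.224, -1.184]
force: [-0.3, 0.7, -0.1]
finger_gap: 0.998
```

```bash
python3 -c "
from h import *
plan(.3703,-.279,.018,1.5)"
```

```text
clk 19.15 tcp [ 0.3745 -0.2779  0.0206] th 2.0 rot [ 0.008  0.001 -0.001] dp(after rot) [ 0.26 -0.42  0.1 ] rows 1.0 q6 0.9 gap 0.998 F [-0.3  0.7 -0.1]
```

Call:
move_arm --steps '[{"dp": [0.2,-0.5,0.1],"rotation": [0,0,0],"grip": 1},{"dp": [0,0,0],"rotation": [0,0,0],"grip": -1},{"dp": [0,0,0],"rotation": [0,0,0],"grip": -1},{"dp": [0,0,0],"rotation": [0,0,0],"grip": -1},{"dp": [0,0,0],"rotation": [0,0,0],"grip": -1},{"dp": [0,0,0],"rotation": [0,0,0],"grip": -1},{"dp": [0,0,0],"rotation": [0,0,0],"grip": -1}]' --grip_force 35

```text
clock: 20.02
tool_pos: [0.3709, -0.2802, 0.0211]
ee_rot: [1.183, 1.22, -1.183]
force: [0.3, 0.4, -1.0]
finger_gap: 0.426
```

```bash
python3 -c "
from h import *
plan(.3703,-.279,.018,1.5)"
```

```text
clk 20.02 tcp [ 0.3709 -0.2802  0.0211] th 2.0 rot [ 0.008  0.004 -0.004] dp(after rot) [ 0.31 -0.06 -0.12] rows 1.0 q6 0.89 gap 0.426 F [ 0.3  0.4 -1. ]
```

Call:
move_arm --steps '[{"dp": [-2,0,0],"rotation": [0,0,0],"grip": -1},{"dp": [-4,0,0],"rotation": [0,0,0],"grip": -1},{"dp": [-5,0,0],"rotation": [0,0,0],"grip": -1},{"dp": [0,0,0],"rotation": [0,0,0],"grip": -1}]'

```text
clock: 20.52
tool_pos: [0.3698, -0.2792, 0.1329]
ee_rot: [1.184, 1.223, -1.184]
force: [1.6, -0.1, -0.2]
finger_gap: 0.435
```

```bash
python3 -c "
from h import *
plan(.5789,-.0441,.128,1.5)"
```

```text
clk 20.52 tcp [ 0.3698 -0.2792  0.1329] th 2.0 rot [ 0.008  0.001 -0.001] dp(after rot) [  0.49  21.52 -22.96] rows 6.0 q6 0.89 gap 0.435 F [ 1.6 -0.1 -0.2]
```

Call:
move_arm --steps '[{"dp": [0,3.0,-3.2],"rotation": [0.008,0,0],"grip": -1},{"dp": [0,3.5,-3.75],"rotation": [0,0,0],"grip": -1},{"dp": [0,3.5,-3.75],"rotation": [0,0,0],"grip": -1},{"dp": [0,3.5,-3.75],"rotation": [0,0,0],"grip": -1},{"dp": [0,3.5,-3.75],"rotation": [0,0,0],"grip": -1},{"dp": [0,3.2,-3.4],"rotation": [0,0,0],"grip": -1},{"dp": [0,0,0],"rotation": [0,0,0],"grip": -1}]'

```text
clock: 21.4
tool_pos: [0.5689, -0.0514, 0.125]
ee_rot: [1.189, 1.223, -1.198]
force: [-0.5, -0.3, -0.4]
finger_gap: 0.429
```

```bash
python3 -c "
from h import *
plan(.5789,-.0441,.025,1.5)"
```

```text
clk 21.4 tcp [ 0.5689 -0.0514  0.125 ] th 1.3 rot [-0.004  0.001  0.006] dp(after rot) [10.    1.02 -0.71] rows 2.0 q6 1.46 gap 0.429 F [-0.5 -0.3 -0.4]
```

Call:
move_arm --steps '[{"dp": [0,1.0,-0.7],"rotation": [0,0,0.006],"grip": -1},{"dp": [3,0,0],"rotation": [0,0,0],"grip": -1},{"dp": [3,0,0],"rotation": [0,0,0],"grip": -1},{"dp": [0,0,0],"rotation": [0,0,0],"grip": -1}]'

```text
clock: 21.9
tool_pos: [0.5768, -0.0453, 0.0613]
ee_rot: [1.193, 1.22, -1.198]
force: [-0.8, -0.4, -0.2]
finger_gap: 0.432
```

```bash
python3 -c "
from h import *
plan(.5789,-.0441,.025,1.5)"
```

```text
clk 21.9 tcp [ 0.5768 -0.0453  0.0613] th 1.1 rot [-0.007  0.001  0.004] dp(after rot) [ 3.63  0.21 -0.12] rows 1.0 q6 1.47 gap 0.432 F [-0.8 -0.4 -0.2]
```

Call:
move_arm --steps '[{"dp": [1,0.2,-0.1],"rotation": [0,0,0.004],"grip": -1},{"dp": [1.0,0,0],"rotation": [0,0,0],"grip": -1},{"dp": [1.0,0,0],"rotation": [0,0,0],"grip": -1},{"dp": [0.3,0,0],"rotation": [0,0,0],"grip": -1},{"dp": [0,0,0],"rotation": [0,0,0],"grip": -1}]'

```text
clock: 22.52
tool_pos: [0.5807, -0.0454, 0.0289]
ee_rot: [1.198, 1.213, -1.193]
force: [0.9, 0.8, -0.9]
finger_gap: 0.432
```

```bash
python3 -c "
from h import *
plan(.5789,-.0441,.025,1.5)"
```

```text
clk 22.52 tcp [ 0.5807 -0.0454  0.0289] th 1.0 rot [-0.009  0.001 -0.005] dp(after rot) [ 0.39 -0.18 -0.13] rows 1.0 q6 1.48 gap 0.432 F [ 0.9  0.8 -0.9]
```

Call:
move_arm --steps '[{"dp": [0.3,-0.1,-0.1],"rotation": [0,0,-0.004],"grip": -1},{"dp": [0.3,0,0],"rotation": [0,0,0],"grip": -1},{"dp": [0.3,0,0],"rotation": [0,0,0],"grip": -1}]'

```text
clock: 22.9
tool_pos: [0.5802, -0.0442, 0.0249]
ee_rot: [1.197, 1.214, -1.194]
force: [-8.7, 0.9, 28.3]
finger_gap: 0.432
```

Call:
move_arm --steps '[{"dp": [-0.1,0,0],"rotation": [0,0,0],"grip": 1},{"dp": [0,0,0],"rotation": [0,0,0],"grip": 1},{"dp": [0,0,0],"rotation": [0,0,0],"grip": 1},{"dp": [0,0,0],"rotation": [0,0,0],"grip": 1},{"dp": [-3,0,0],"rotation": [0,0,0],"grip": 1},{"dp": [-5,0,0],"rotation": [0,0,0],"grip": 1},{"dp": [-5,0,0],"rotation": [0,0,0],"grip": 1},{"dp": [-4,0,0],"rotation": [0,0,0],"grip": 1}]'

```text
clock: 23.9
tool_pos: [0.5766, -0.0436, 0.1954]
ee_rot: [1.193, 1.223, -1.201]
force: [0.2, 0.1, -0.3]
finger_gap: 1.001
```

```bash
python3 -c "
from h import *
c=snap('wrist','w5');tops(c,.08,.1,.579,-.044);tops(c,.052,.07,.577,.039,.035)
plan(.417,-.085,.19,10)"
```

```text
mid [ 0.5797 -0.0434  0.0862] ext [0.019 0.019 0.012] 648
mid [0.5784 0.0394 0.0599] ext [0.055 0.056 0.006] 5248
clk 23.95 tcp [ 0.5795 -0.0438  0.201 ] th 1.0 rot [-0.157  0.001 -0.002] dp(after rot) [  1.1  -16.72   1.23] rows 3.0 q6 1.48 gap 1.001 F [ 2.  -0.5  3.2]
```

View pics/w5.png

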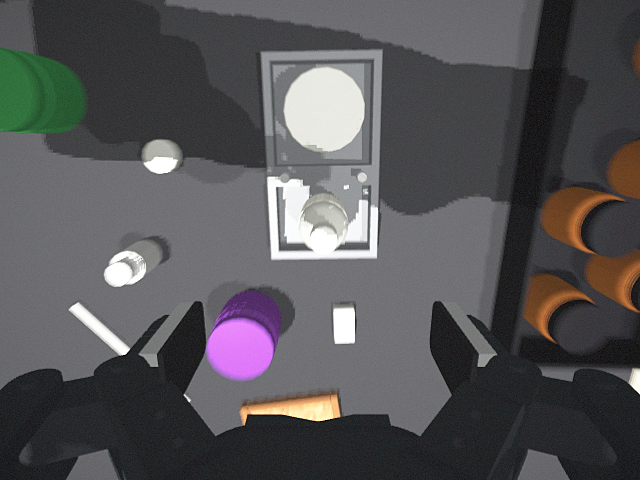

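Jar at (325,110) and bottle at (323,225) stand in their bays. Small weight next.

Call:
move_arm --steps '[{"dp": [0,0,0],"rotation": [-0.157,0,0],"grip": 1},{"dp": [0,-5.5,0.4],"rotation": [0,0,0],"grip": 1},{"dp": [0,-5.5,0.4],"rotation": [0,0,0],"grip": 1},{"dp": [0,-5.5,0.4],"rotation": [0,0,0],"grip": 1},{"dp": [0,0,0],"rotation": [0,0,0],"grip": 1}]'

```text
clock: 24.58
tool_pos: [0.4162, -0.0858, 0.1991]
ee_rot: [1.075, 1.286, -1.073]
force: [0.2, 0.2, 1.8]
finger_gap: 1.003
```

```bash
python3 -c "
from h import *
c=snap('wrist','w6');tops(c,.046,.058,.417,-.085,.03)
plan(.417,-.085,.1,10)"
```

```text
mid [ 0.4177 -0.086   0.0502] ext [0.018 0.019 0.008] 458
clk 24.62 tcp [ 0.4192 -0.086   0.1997] th 10.4 rot [ 0.007  0.003 -0.007] dp(after rot) [ 9.97 -0.2  -0.13] rows 2.0 q6 1.19 gap 1.004 F [ 0.5 -0.3  0.5]
```

Call:
move_arm --steps '[{"dp": [5,-0.1,0],"rotation": [0,0,-0.006],"grip": 1},{"dp": [5,0,0],"rotation": [0,0,0],"grip": 1},{"dp": [3,0,0],"rotation": [0,0,0],"grip": 1},{"dp": [0,0,0],"rotation": [0,0,0],"grip": 1}]'

```text
clock: 25.12
tool_pos: [0.4284, -0.0871, 0.068]
ee_rot: [1.075, 1.277, -1.067]
force: [-0.2, 0.1, -0.0]
finger_gap: 0.999
```

```bash
python3 -c "
from h import *
plan(.4177,-.086,.011,10)"
```

```text
clk 25.12 tcp [ 0.4284 -0.0871  0.068 ] th 10.5 rot [ 0.009  0.007 -0.012] dp(after rot) [ 5.7  -1.03 -0.29] rows 1.0 q6 1.19 gap 0.999 F [-0.2  0.1 -0. ]
```

Call:
move_arm --steps '[{"dp": [0,-1.1,-0.3],"rotation": [0.009,0.007,-0.012],"grip": 1},{"dp": [3,0,0],"rotation": [0,0,0],"grip": 1},{"dp": [2.3,0,0],"rotation": [0,0,0],"grip": 1},{"dp": [0,0,0],"rotation": [0,0,0],"grip": 1}]'

```text
clock: 25.62
tool_pos: [0.4228, -0.0869, 0.0188]
ee_rot: [1.083, 1.279, -1.075]
force: [-0.4, -0.3, 0.2]
finger_gap: 0.996
```

```bash
python3 -c "
from h import *
plan(.4177,-.086,.011,10)"
```

```text
clk 25.62 tcp [ 0.4228 -0.0869  0.0188] th 10.0 rot [-0.001  0.003 -0.008] dp(after rot) [ 0.78 -0.49 -0.18] rows 1.0 q6 1.19 gap 0.996 F [-0.4 -0.3  0.2]
```

Call:
move_arm --steps '[{"dp": [0.5,-0.6,-0.2],"rotation": [0,0,-0.008],"grip": 1},{"dp": [0.2,0,0],"rotation": [0,0,0],"grip": 1},{"dp": [0,0,0],"rotation": [0,0,0],"grip": 1}]'

```text
clock: 26.0
tool_pos: [0.4188, -0.0864, 0.0145]
ee_rot: [1.08, 1.28, -1.079]
force: [-0.6, -0.2, -0.3]
finger_gap: 0.997
```

```bash
python3 -c "
from h import *
plan(.4177,-.086,.011,10)"
```

```text
clk 26.0 tcp [ 0.4188 -0.0864  0.0145] th 9.9 rot [-0.001  0.004 -0.004] dp(after rot) [ 0.35 -0.1  -0.06] rows 1.0 q6 1.2 gap 0.997 F [-0.6 -0.2 -0.3]
```

Call:
move_arm --steps '[{"dp": [0.3,-0.1,0],"rotation": [0,0.004,-0.004],"grip": -1},{"dp": [0,0,0],"rotation": [0,0,0],"grip": -1},{"dp": [0,0,0],"rotation": [0,0,0],"grip": -1},{"dp": [0,0,0],"rotation": [0,0,0],"grip": -1},{"dp": [0,0,0],"rotation": [0,0,0],"grip": -1},{"dp": [0,0,0],"rotation": [0,0,0],"grip": -1},{"dp": [0,0,0],"rotation": [0,0,0],"grip": -1}]' --grip_force 70

```text
clock: 26.88
tool_pos: [0.4184, -0.0868, 0.0123]
ee_rot: [1.081, 1.285, -1.08]
force: [-1.2, -0.4, 1.8]
finger_gap: 0.295
```

```bash
python3 -c "
from h import *
plan(.4177,-.086,.12,10)"
```

```text
clk 26.88 tcp [ 0.4184 -0.0868  0.0123] th 9.9 rot [-0.001  0.001 -0.002] dp(after rot) [-10.77  -0.06  -0.09] rows 2.0 q6 1.19 gap 0.295 F [-1.2 -0.4  1.8]
```

Call:
move_arm --steps '[{"dp": [-2,0,0],"rotation": [0,0,0],"grip": -1},{"dp": [-4,0,0],"rotation": [0,0,0],"grip": -1},{"dp": [-5,0,0],"rotation": [0,0,0],"grip": -1},{"dp": [0,0,0],"rotation": [0,0,0],"grip": -1}]'

```text
clock: 27.38
tool_pos: [0.4163, -0.0863, 0.1231]
ee_rot: [1.079, 1.29, -1.083]
force: [1.5, -1.4, -1.9]
finger_gap: 0.291
```

```bash
python3 -c "
from h import *
plan(.5553,-.2829,.12,10)"
```

```text
clk 27.38 tcp [ 0.4163 -0.0863  0.1231] th 9.9 rot [-0.001 -0.001  0.004] dp(after rot) [ 0.31 10.27 21.77] rows 5.0 q6 1.19 gap 0.291 F [ 1.5 -1.4 -1.9]
```

Call:
move_arm --steps '[{"dp": [0,1.4,3.0],"rotation": [0,0,0.004],"grip": -1},{"dp": [0,2.2,4.7],"rotation": [0,0,0],"grip": -1},{"dp": [0,2.2,4.7],"rotation": [0,0,0],"grip": -1},{"dp": [0,2.2,4.7],"rotation": [0,0,0],"grip": -1},{"dp": [0,2.0,4.0],"rotation": [0,0,0],"grip": -1},{"dp": [0,0,0],"rotation": [0,0,0],"grip": -1}]'

```text
clock: 28.12
tool_pos: [0.5493, -0.2795, 0.1107]
ee_rot: [1.079, 1.303, -1.083]
force: [-1.2, 1.4, -2.4]
finger_gap: 0.292
```

```bash
python3 -c "
from h import *
plan(.5553,-.2829,.017,10)"
```

```text
clk 28.12 tcp [ 0.5493 -0.2795  0.1107] th 10.1 rot [ 0.001 -0.01   0.011] dp(after rot) [9.37 0.54 0.44] rows 2.0 q6 0.92 gap 0.292 F [-1.2  1.4 -2.4]
```

Call:
move_arm --steps '[{"dp": [0,0.5,0.4],"rotation": [0,-0.01,0.011],"grip": -1},{"dp": [3,0,0],"rotation": [0,0,0],"grip": -1},{"dp": [3,0,0],"rotation": [0,0,0],"grip": -1},{"dp": [1,0,0],"rotation": [0,0,0],"grip": -1},{"dp": [0,0,0],"rotation": [0,0,0],"grip": -1}]'

```text
clock: 28.75
tool_pos: [0.5505, -0.2776, 0.0355]
ee_rot: [1.077, 1.296, -1.078]
force: [0.1, 0.5, -1.6]
finger_gap: 0.291
```

```bash
python3 -c "
from h import *
plan(.5553,-.2829,.017,10)"
```

```text
clk 28.75 tcp [ 0.5505 -0.2776  0.0355] th 10.2 rot [ 0.004 -0.005  0.005] dp(after rot) [1.85 0.38 0.61] rows 1.0 q6 0.92 gap 0.291 F [ 0.1  0.5 -1.6]
```

Call:
move_arm --steps '[{"dp": [0.4,0.4,0.6],"rotation": [0,-0.005,0.005],"grip": -1},{"dp": [0.8,0,0],"rotation": [0,0,0],"grip": -1},{"dp": [0.3,0,0],"rotation": [0,0,0],"grip": -1},{"dp": [0,0,0],"rotation": [0,0,0],"grip": -1}]'

```text
clock: 29.25
tool_pos: [0.558, -0.2839, 0.0225]
ee_rot: [1.076, 1.283, -1.074]
force: [-0.1, 0.5, -2.7]
finger_gap: 0.298
```

```bash
python3 -c "
from h import *
plan(.5553,-.2829,.017,10)"
```

```text
clk 29.25 tcp [ 0.558  -0.2839  0.0225] th 10.3 rot [ 0.005  0.004 -0.004] dp(after rot) [ 0.55 -0.25 -0.14] rows 1.0 q6 0.92 gap 0.298 F [-0.1  0.5 -2.7]
```

Call:
move_arm --steps '[{"dp": [0.3,-0.2,-0.1],"rotation": [0,0.004,-0.004],"grip": -1},{"dp": [0.3,0,0],"rotation": [0,0,0],"grip": -1},{"dp": [0.3,0,0],"rotation": [0,0,0],"grip": -1}]'

```text
clock: 29.62
tool_pos: [0.556, -0.2835, 0.0171]
ee_rot: [1.077, 1.287, -1.075]
force: [-8.6, 4.9, 29.7]
finger_gap: 0.29
```

Call:
move_arm --steps '[{"dp": [-0.1,0,0],"rotation": [0,0,0],"grip": 1},{"dp": [0,0,0],"rotation": [0,0,0],"grip": 1},{"dp": [0,0,0],"rotation": [0,0,0],"grip": 1},{"dp": [0,0,0],"rotation": [0,0,0],"grip": 1},{"dp": [-3,0,0],"rotation": [0,0,0],"grip": 1},{"dp": [-5,0,0],"rotation": [0,0,0],"grip": 1},{"dp": [-5,0,0],"rotation": [0,0,0],"grip": 1},{"dp": [-5,0,0],"rotation": [0,0,0],"grip": 1}]'

```text
clock: 30.62
tool_pos: [0.5527, -0.2819, 0.197]
ee_rot: [1.076, 1.298, -1.079]
force: [1.3, -0.2, -0.4]
finger_gap: 1.0
```

```bash
python3 -c "
from h import *
c=snap('wrist','w7');tops(c,.05,.065,.556,-.283,.03)
P=cloud(c);g=c['color'].astype(int);rect(c,'cork',(g.max(2)-g.min(2)>40),(100,640,20,300),.009)
plan(.353,.263,.2,10)"
```

```text
mid [ 0.5554 -0.2825  0.055 ] ext [0.019 0.018 0.009] 483
cork [ 559.3 -300.4] [102.5 125.7] ang 10.0
clk 30.68 tcp [ 0.556  -0.2836  0.2049] th 10.3 rot [ 0.005  0.001 -0.002] dp(after rot) [  0.49 -10.5  -57.36] rows 10.0 q6 0.92 gap 1.002 F [ 2.4 -1.5  4.2]
```

View pics/w7.png

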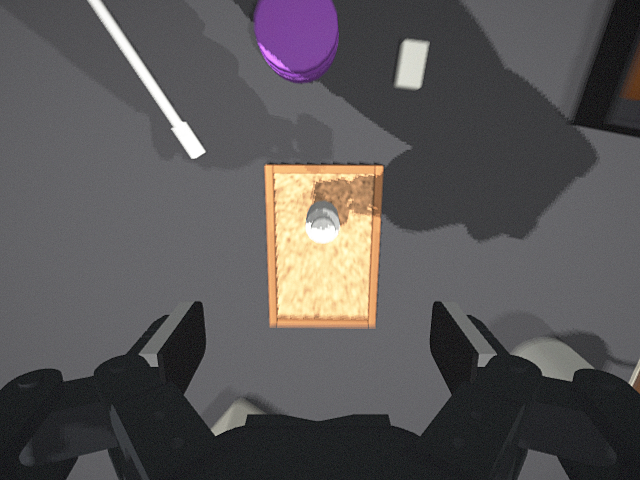

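Small weight stands at (322,222) in the cork tray. Big weight next.

Call:
move_arm --steps '[{"dp": [0,-1.0,-5.7],"rotation": [0,0,0],"grip": 1},{"dp": [0,-1.0,-5.7],"rotation": [0,0,0],"grip": 1},{"dp": [0,-1.0,-5.7],"rotation": [0,0,0],"grip": 1},{"dp": [0,-1.0,-5.7],"rotation": [0,0,0],"grip": 1},{"dp": [0,-1.0,-5.7],"rotation": [0,0,0],"grip": 1},{"dp": [0,-1.0,-5.7],"rotation": [0,0,0],"grip": 1},{"dp": [0,-1.0,-5.7],"rotation": [0,0,0],"grip": 1},{"dp": [0,-1.0,-5.7],"rotation": [0,0,0],"grip": 1}]'

```text
clock: 31.68
tool_pos: [0.3974, 0.1589, 0.2027]
ee_rot: [1.087, 1.273, -1.075]
force: [0.5, 0.7, -0.1]
finger_gap: 0.996
```

```bash
python3 -c "
from h import *
c=load('top0');tops(c,.05,.07,.26,.265,.05);tops(c,.06,.08,.351,.264,.03)
plan(.351,.264,.2,10)"
```

```text
mid [0.2645 0.2539 0.0559] ext [0.055 0.055 0.013] 694
mid [0.3509 0.2636 0.066 ] ext [0.025 0.025 0.011] 152
clk 31.68 tcp [0.3974 0.1589 0.2027] th 9.8 rot [-0.004  0.005 -0.013] dp(after rot) [  0.27  -2.75 -11.15] rows 2.0 q6 1.79 gap 0.996 F [ 0.5  0.7 -0.1]
```

Call:
move_arm --steps '[{"dp": [0,-1.4,-5.6],"rotation": [0,0.005,-0.013],"grip": 0.4},{"dp": [0,-1.4,-5.6],"rotation": [0,0,0],"grip": 0.4},{"dp": [0,0,0],"rotation": [0,0,0],"grip": 0.4}]'

```text
clock: 32.05
tool_pos: [0.3477, 0.2713, 0.2018]
ee_rot: [1.08, 1.288, -1.076]
force: [0.3, -0.2, -0.1]
finger_gap: 0.705
```

```bash
python3 -c "
from h import *
c=snap('wrist','w8');tops(c,.058,.075,.351,.264,.025);tops(c,.05,.07,.2645,.254,.04)
plan(.351,.2638,.014,10)"
```

```text
mid [0.3508 0.2635 0.0636] ext [0.025 0.025 0.01 ] 899
mid [0.2645 0.2541 0.0545] ext [0.056 0.055 0.008] 3910
clk 32.1 tcp [0.3482 0.2696 0.2017] th 10.0 rot [ 0.    -0.001 -0.001] dp(after rot) [18.77  0.17  0.62] rows 4.0 q6 2.05 gap 0.703 F [ 0.2 -0.3  0.3]
```

Call:
move_arm --steps '[{"dp": [0,0.2,0.6],"rotation": [0,0,0],"grip": 0.4},{"dp": [5,0,0],"rotation": [0,0,0],"grip": 0.4},{"dp": [4.5,0,0],"rotation": [0,0,0],"grip": 0.4},{"dp": [1.5,0,0],"rotation": [0,0,0],"grip": 0.4},{"dp": [0,0,0],"rotation": [0,0,0],"grip": 0.4}]'

```text
clock: 32.72
tool_pos: [0.3564, 0.2566, 0.0894]
ee_rot: [1.091, 1.278, -1.087]
force: [-0.0, -0.0, -0.3]
finger_gap: 0.701
```

```bash
python3 -c "
from h import *
plan(.3509,.2636,.014,10)"
```

```text
clk 32.73 tcp [0.3564 0.2566 0.0894] th 9.2 rot [-0.013  0.001 -0.004] dp(after rot) [ 7.54 -0.42 -0.78] rows 2.0 q6 2.04 gap 0.701 F [-0.  -0.  -0.3]
```

Call:
move_arm --steps '[{"dp": [0,-0.45,-0.8],"rotation": [-0.012,0,-0.004],"grip": 0.4},{"dp": [2,0,-0.1],"rotation": [0,0,0],"grip": 0.4},{"dp": [1.5,0,0],"rotation": [0,0,0],"grip": 0.4},{"dp": [0,0,0],"rotation": [0,0,0],"grip": 0.4}]'

```text
clock: 33.22
tool_pos: [0.3542, 0.266, 0.0578]
ee_rot: [1.089, 1.283, -1.077]
force: [0.1, -0.5, 0.8]
finger_gap: 0.698
```

```bash
python3 -c "
from h import *
plan(.3509,.2636,.014,10)"
```

```text
clk 33.23 tcp [0.3542 0.266  0.0578] th 9.7 rot [-0.004 -0.003 -0.007] dp(after rot) [ 4.38 -0.36  0.18] rows 1.0 q6 2.04 gap 0.698 F [ 0.1 -0.5  0.8]
```

Call:
move_arm --steps '[{"dp": [0.5,-0.4,0.2],"rotation": [0,-0.003,-0.007],"grip": 0.4},{"dp": [2,0,0],"rotation": [0,0,0],"grip": 0.4},{"dp": [1.5,0,0],"rotation": [0,0,0],"grip": 0.4},{"dp": [0,0,0],"rotation": [0,0,0],"grip": 0.4}]'

```text
clock: 33.72
tool_pos: [0.3527, 0.2652, 0.0201]
ee_rot: [1.087, 1.285, -1.078]
force: [-0.1, 0.2, -0.1]
finger_gap: 0.7
```

```bash
python3 -c "
from h import *
plan(.3509,.2636,.014,10)"
```

```text
clk 33.73 tcp [0.3527 0.2652 0.0201] th 9.8 rot [-0.004 -0.003 -0.005] dp(after rot) [ 0.61 -0.2   0.12] rows 1.0 q6 2.04 gap 0.7 F [-0.1  0.2 -0.1]
```

Call:
move_arm --steps '[{"dp": [0.5,-0.2,0.1],"rotation": [0,-0.003,-0.005],"grip": 0.4},{"dp": [0,0,0],"rotation": [0,0,0],"grip": -1},{"dp": [0,0,0],"rotation": [0,0,0],"grip": -1},{"dp": [0,0,0],"rotation": [0,0,0],"grip": -1},{"dp": [0,0,0],"rotation": [0,0,0],"grip": -1},{"dp": [0,0,0],"rotation": [0,0,0],"grip": -1},{"dp": [0,0,0],"rotation": [0,0,0],"grip": -1}]' --grip_force 90

```text
clock: 34.6
tool_pos: [0.3515, 0.2645, 0.0168]
ee_rot: [1.084, 1.285, -1.081]
force: [0.2, 0.2, -1.3]
finger_gap: 0.409
```

```bash
python3 -c "
from h import *
plan(.3509,.2636,.014,10)"
```

```text
clk 34.6 tcp [0.3515 0.2645 0.0168] th 9.8 rot [-0.004 -0.002 -0.001] dp(after rot) [ 0.28 -0.08  0.08] rows 1.0 q6 2.04 gap 0.409 F [ 0.2  0.2 -1.3]
```

Call:
move_arm --steps '[{"dp": [-2,0,0],"rotation": [0,0,0],"grip": -1},{"dp": [-4,0,0],"rotation": [0,0,0],"grip": -1},{"dp": [-4,0,0],"rotation": [0,0,0],"grip": -1},{"dp": [-3,0,0],"rotation": [0,0,0],"grip": -1},{"dp": [0,0,0],"rotation": [0,0,0],"grip": -1}]'

```text
clock: 35.22
tool_pos: [0.3485, 0.2619, 0.1468]
ee_rot: [1.077, 1.287, -1.089]
force: [1.0, 0.2, -4.7]
finger_gap: 0.409
```

```bash
python3 -c "
from h import *
plan(.5654,-.340,.15,10)"
```

```text
clk 35.23 tcp [0.3485 0.2619 0.1468] th 9.8 rot [-0.004  0.003  0.007] dp(after rot) [-0.32 10.9  63.04] rows 11.0 q6 2.04 gap 0.409 F [ 1.   0.2 -4.7]
```

Call:
move_arm --steps '[{"dp": [0,0.4,2.5],"rotation": [0,0.003,0.007],"grip": -1},{"dp": [0,0.8,4.5],"rotation": [0,0,0],"grip": -1},{"dp": [0,0.9,5.2],"rotation": [0,0,0],"grip": -1},{"dp": [0,0.9,5.2],"rotation": [0,0,0],"grip": -1},{"dp": [0,0.9,5.2],"rotation": [0,0,0],"grip": -1},{"dp": [0,0.9,5.2],"rotation": [0,0,0],"grip": -1},{"dp": [0,0.9,5.2],"rotation": [0,0,0],"grip": -1},{"dp": [0,0.9,4.5],"rotation": [0,0,0],"grip": -1}]'

```text
clock: 36.22
tool_pos: [0.472, -0.1051, 0.1304]
ee_rot: [1.067, 1.304, -1.091]
force: [0.5, 0.8, -5.0]
finger_gap: 0.406
```

```bash
python3 -c "
from h import *
plan(.5654,-.340,.15,10)"
```

```text
clk 36.23 tcp [ 0.472  -0.1051  0.1304] th 10.2 rot [ 0.004 -0.003  0.021] dp(after rot) [-1.96  5.11 24.76] rows 5.0 q6 1.18 gap 0.406 F [ 0.5  0.8 -5. ]
```

Call:
move_arm --steps '[{"dp": [-0.5,1.0,4.8],"rotation": [0,0,0.02],"grip": -1},{"dp": [-0.5,1.0,5],"rotation": [0,0,0],"grip": -1},{"dp": [-0.3,1.0,5],"rotation": [0,0,0],"grip": -1},{"dp": [0,1.0,5],"rotation": [0,0,0],"grip": -1},{"dp": [0,0.9,4],"rotation": [0,0,0],"grip": -1},{"dp": [0,0,0],"rotation": [0,0,0],"grip": -1}]'

```text
clock: 36.98
tool_pos: [0.5573, -0.3389, 0.1225]
ee_rot: [1.081, 1.312, -1.087]
force: [-0.6, 1.2, -5.4]
finger_gap: 0.41
```

```bash
python3 -c "
from h import *
plan(.5654,-.340,.022,10)"
```

```text
clk 36.98 tcp [ 0.5573 -0.3389  0.1225] th 10.0 rot [-0.001 -0.016  0.019] dp(after rot) [10.05  0.78  0.25] rows 2.0 q6 0.85 gap 0.41 F [-0.6  1.2 -5.4]
```

Call:
move_arm --steps '[{"dp": [0,0.8,0.2],"rotation": [0,-0.016,0.019],"grip": -1},{"dp": [3,0,0],"rotation": [0,0,0],"grip": -1},{"dp": [3,0,0],"rotation": [0,0,0],"grip": -1},{"dp": [1.5,0,0],"rotation": [0,0,0],"grip": -1},{"dp": [0,0,0],"rotation": [0,0,0],"grip": -1}]'

```text
clock: 37.6
tool_pos: [0.5625, -0.3328, 0.0393]
ee_rot: [1.08, 1.296, -1.078]
force: [-0.3, -0.1, -5.2]
finger_gap: 0.415
```

```bash
python3 -c "
from h import *
plan(.5654,-.340,.022,10)"
```

```text
clk 37.6 tcp [ 0.5625 -0.3328  0.0393] th 10.2 rot [ 0.003 -0.006  0.004] dp(after rot) [1.73 0.16 0.76] rows 1.0 q6 0.86 gap 0.415 F [-0.3 -0.1 -5.2]
```

Call:
move_arm --steps '[{"dp": [0.4,0.1,0.7],"rotation": [0,-0.006,0.004],"grip": -1},{"dp": [0.6,0,0],"rotation": [0,0,0],"grip": -1},{"dp": [0.3,0,0],"rotation": [0,0,0],"grip": -1},{"dp": [0,0,0],"rotation": [0,0,0],"grip": -1}]'

```text
clock: 38.1
tool_pos: [0.5672, -0.341, 0.0287]
ee_rot: [1.077, 1.282, -1.075]
force: [-1.0, -0.4, -5.2]
finger_gap: 0.413
```

```bash
python3 -c "
from h import *
plan(.5654,-.340,.022,10)"
```

```text
clk 38.1 tcp [ 0.5672 -0.341   0.0287] th 10.2 rot [ 0.003  0.004 -0.005] dp(after rot) [ 0.67 -0.16 -0.13] rows 1.0 q6 0.85 gap 0.413 F [-1.  -0.4 -5.2]
```

Call:
move_arm --steps '[{"dp": [0.4,-0.1,-0.1],"rotation": [0,0.004,-0.005],"grip": -1},{"dp": [0.3,0,0],"rotation": [0,0,0],"grip": -1},{"dp": [0.3,0,0],"rotation": [0,0,0],"grip": -1}]'

```text
clock: 38.48
tool_pos: [0.5665, -0.3406, 0.0217]
ee_rot: [1.077, 1.286, -1.077]
force: [-7.9, 4.7, 24.3]
finger_gap: 0.409
```

Contact. Release and retreat.

Call:
move_arm --steps '[{"dp": [-0.1,0,0],"rotation": [0,0,0],"grip": 0.5},{"dp": [0,0,0],"rotation": [0,0,0],"grip": 0.5},{"dp": [0,0,0],"rotation": [0,0,0],"grip": 0.5},{"dp": [0,0,0],"rotation": [0,0,0],"grip": 0.5},{"dp": [-3,0,0],"rotation": [0,0,0],"grip": 0.5},{"dp": [-5,0,0],"rotation": [0,0,0],"grip": 0.5},{"dp": [-5,0,0],"rotation": [0,0,0],"grip": 0.5},{"dp": [-5,0,0],"rotation": [0,0,0],"grip": 0.5}]'

```text
clock: 39.48
tool_pos: [0.5647, -0.3394, 0.2034]
ee_rot: [1.077, 1.293, -1.079]
force: [1.1, -1.5, -0.4]
finger_gap: 0.751
```

Call:
move_arm --steps '[{"dp": [0,-4,-4],"rotation": [0,0,0],"grip": 0.5},{"dp": [0,-4,-4],"rotation": [0,0,0],"grip": 0.5},{"dp": [0,-4,-4],"rotation": [0,0,0],"grip": 0.5},{"dp": [0,0,0],"rotation": [0,0,0],"grip": 0.5},{"dp": [0,0,0],"rotation": [0,0,0],"grip": 0.5}]'

```text
clock: 40.1
tool_pos: [0.427, -0.2431, 0.2086]
ee_rot: [1.077, 1.276, -1.074]
force: [-0.1, 0.5, -0.0]
finger_gap: 0.753
```

Run:
```python
from h import *
c=snap('top','top9');s=snap('scene','scene9')
def loc(o,th,p):
    t=np.radians(th);d=np.array(p[:2])-o;return np.array([[np.cos(t),np.sin(t)],[-np.sin(t),np.cos(t)]])@d
ca=((.5777,.0029),1.5);wt=((.5605,-.3124),10);pt=((.527,.292),-10.2)
for n,fr,p,h,lo in(('plate',pt,(.528,.293),.058,.05),('jar',ca,(.5777,.0398),.060,.052),('bottle',ca,(.579,-.044),.090,.08),('big',wt,(.5654,-.34),.071,.064),('small',wt,(.5554,-.2825),.057,.05)):
    for k,q in(('top',c),('scene',s)):
        P=cloud(q)[q['range_z']>0];w=P[(P[:,2]>lo)&(P[:,2]<h+.012)&(np.hypot(P[:,0]-p[0],P[:,1]-p[1])<.032)]
        if len(w)<5: print(n,k,'few');continue
        z=np.percentile(w[:,2],95);w=w[w[:,2]>z-.006];m=(w.min(0)+w.max(0))/2
        print(n,k,'local',loc(fr[0],fr[1],m).round(4),'top z',np.median(w[:,2]).round(4),'exp',h)
```

```text
plate top local [0.0034 0.0019] top z 0.0589 exp 0.058
plate scene local [ 0.0068 -0.0012] top z 0.055 exp 0.058
jar top local [0.0017 0.0378] top z 0.061 exp 0.06
jar scene local [0.0037 0.0339] top z 0.0577 exp 0.06
bottle top local [ 0.0002 -0.0459] top z 0.0908 exp 0.09
bottle scene local [ 0.003  -0.0494] top z 0.0877 exp 0.09
big top local [ 0.0004 -0.0286] top z 0.0713 exp 0.071
big scene local [ 0.0029 -0.0322] top z 0.0689 exp 0.071
small top local [-0.0002  0.0315] top z 0.0576 exp 0.057
small scene local [0.0018 0.0279] top z 0.0545 exp 0.057
```

View pics/top9.png

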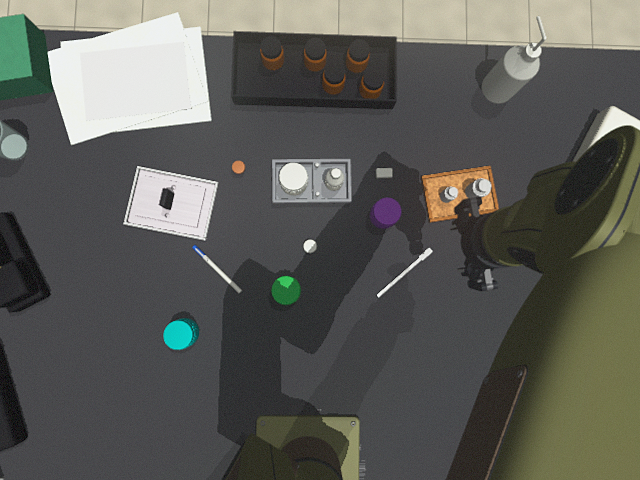

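View pics/scene9.png

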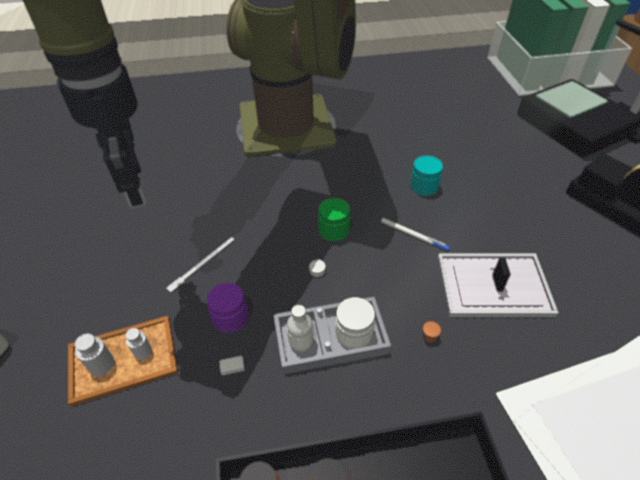

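All five things stand in place: plate (500,273), jar (355,322), bottle (300,330), weights (95,355) and (137,345) in the scene view. The gripper is clear of everything.

```bash
python3 -c "
from rig import hand_in
print(hand_in())"
```

```text
the job is handed in; nothing more can be done
None
```

I finished the bench and handed the job in at about 40 s of the 131 s allowed. The hand-in reports no verdict.

I lifted the cover plate off the dowels and laid it in the steel tray. The jar is in the wide bay and the bottle in the narrow bay. Both weights stand in the cork-floored tray, and the gripper was clear of everything.

Before handing in, I measured each top's position in its holder's frame with the top camera:

| Thing | x (mm) | y (mm) | Where it should be (mm) |
|---|---|---|---|
| Plate | 3 | 2 | within 20 of (0, 0) |
| Jar | 2 | 38 | within 15 of (0, 36) |
| Bottle | 0 | -46 | within 25 along x of 0, 14 along y of -47 |
| Big weight | 0 | -29 | within ±30, ±55 |
| Small weight | 0 | 32 | within ±34, ±60 |

- **Heights:** top heights were within about 1 mm of what standing on the floors would give.
- **Disagreement:** the scene camera read positions up to about 4 mm away from the top camera's, and tops 2–3 mm low. Every position is still well inside its limits.
- **Not measured:** I judged that things stood upright from the pictures and top heights, with no direct angle measurement. I also made no separate speed check that they were at rest.

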